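# Put the large drill chuck back in the tool carousel

## Robot

A 6-joint arm with a two-finger parallel gripper is mounted at the origin on the work surface. World frame = base frame: x ahead of the robot, y to its left, z up, the work surface at z = 0. Lengths are in m, angles in rad, forces in N, time in s.
With the tool pointing down it reaches from about 0.35 to 0.925 m from the base axis. Payload 6.4 kg.
Tool frame: the origin (TCP) lies at the very end of the fingers, on their centre line; the grasp point (between the pads) lies 19 mm behind it; y points along the fingers, x is the direction in which the jaws open and shut, and the axes are right-handed (so a half turn about y gives the same grasp; the last joint's range is limited). The gripper opens to 94 mm and grips with 3 to 60 N. Pads are 16 mm wide; open, the fingers measure 119 mm over their backs; the gripper's body (75 mm by 177 mm) begins 78 mm behind the grasp point.
Start: joints at [-1.304, 0.245, 1.558, -0, 1.339, -0.174], TCP at [0.277, -0.588, 0.205] pointing down, gripper open.
Joint ranges: [-3.13, 3.13], [-1.02, 2.26], [0.13, 2.54], [-0.95, 4.09], [0.21, 2.88], [-2.74, 2.74]. Speed limits (rad/s): [2.57, 2.57, 3.14, 3.14, 3.14, 3.14].

## Interface

Orientations are given as a 3x3 rotation matrix whose columns are the frame's x, y, z axes.
In Python, from rig import robot gives the robot as it stands. The module is installed in compiled form; this text tells all that it offers.
- The arm moves only by the tool apply_moves, never from a script. Its argument "deltas" is a list of rows, each an object of numbers: "x", "y", "z": the shift along the tool's x, y, z in cm; "rx", "ry", "rz": the turn, a rotation vector about the tool's x, y, z in degrees; "gripper": the closure in counts, from 0 (fully open) to 255 (shut). A call has 1 to 20 rows; each row is the pose to reach, as a shift and turn from the pose commanded when the call began, along the tool's axes at that moment; what a row does not reach only later rows make up. A row lasts 1/12 s, in which the tool goes at most 41.7 mm and 7.16 degrees, less where a joint would pass 70% of its speed; a pose out of reach is approached as far as the arm can. A call with a gripper value outside its range is refused whole. The fingers move at their own pace and stop on an object; the grip force is fixed at half the most. Time passes only in rows, so rows that repeat a pose let the fingers close. It gives the time, the measured TCP pose, the force and the opening at its end, in the units of the state.
- robot.get_obs(): the state, without advancing time (a new reading comes with each control period).
- robot.capture(name): name is "scene" or "top" or "wrist"; returns the picture (480x640x3 uint8, blue, green, red); there is no depth.
- robot.get_calibration(name): a dict with "K" (3x3 intrinsics, pixels), "rvec" (rotation vector, rad) and "tvec" (3), from world to camera coordinates, as OpenCV has them. Camera axes: x right, y down, z forward; pixel columns grow to the right and rows downward; lengths in m; the calibration is good to about 2 mm. A picture is of the moment at which its call begins: read the wrist's pose just before it. get_calibration takes no time and is no camera call; for the wrist camera it gives the pose at the moment of the call.
- robot.hand_in(): hands the job in, once; it reports no verdict.
The state is a dict: "time": time; "q": joint angles; "qd": joint speeds; "joint_torque": joint torques, N m; "tcp_pos": TCP position; "orientation": TCP orientation; "force": force on the tool from outside, world axes, zero at the start; "wrist_torque": the same for the moment, N m; "finger_gap": finger opening in m.
Only numpy, scipy, OpenCV 4.12 (cv2) and the standard library are available. Lean on these libraries where they do the work, as an engineer would, in place of code of your own. Each camera call takes 0.05 s, during which the arm holds its last target.

## Task

Turn the tool carousel by its upright post until its one wide cup stands in the middle of the loading gap in the guard wall. Then stand the large drill chuck upright in that wide cup, fully down, and leave the cup in the gap.

Things in the scene. Friction and masses are not known exactly. Their poses are not given: they have to be found in the camera images.
- chuck_mid (a point): The large drill chuck, loose, steel, standing nose up on the bench: 84 mm tall, foot 40 mm in diameter (lowest 22 mm), ribbed sleeve 43 mm in diameter (22 to 62 mm up), then a cone to a 22 mm nose; 0.3 to 0.6 kg. Point: on its axis, half-way up (42 mm above the foot); z towards the nose. Bystanders near it: a smaller chuck (28 mm wide, 55 mm tall) and a taper sleeve (32 mm foot, 95 mm tall).
- wide_cup (a point): The carousel's only wide cup: open, round, steel, 62 mm inner and 68 mm outer diameter, rim 14 mm above its inner floor. The other four cups are 34 mm wide inside; two hold sleeves up to 70 mm above the bench. Point: centre of the wide cup's inner floor, 34 mm above the bench, 80 mm from the carousel's vertical axle; turns with the carousel.
- post (a point): Top centre of the upright round steel post, 16 mm in diameter, that turns the carousel. Top 108 mm above the bench, 78 mm above the disc; 105 mm from the axle, straight across the axle from the wide cup. The disc (256 mm in diameter, top 30 mm above the bench) turns either way without stops against about 2 N at the post and stays where it is left.
- gate (a point): The loading point, fixed: where the centre of the wide cup's inner floor must come, at the middle of the gap in the green guard wall (282 mm in diameter, top 50 mm above the bench; gap 164 mm wide between two steel end posts 56 mm high). The axle lies 80 mm away, level, along this point's own +x; z is up. The gap faces roughly towards the robot.
Things that resemble listed ones, but are neither listed nor needed, are in the scene too. Leave any brown look-alike of the part that bears chuck_mid alone.

How it is judged:
By the outcome, as a careful person would: the job done as asked, in the order asked, and still so for the second after the job is handed in, with the robot touching nothing.
It also fails if it takes over 54 s, if anything falls off the work surface, if the arm or the gripper's body presses on something with over 40 N, if the wrist force passes 120 N, or if a joint passes its speed limit or range.

## Working session

There is one attempt and no reset: what is moved stays moved. The work goes in short steps, Python scripts to look and compute and a tool call to move; the robot and the scene stay as the last step left them, time stands still between calls to the robot, and variables do not carry over. Pictures are saved under pics/ and viewed, and the job is handed in when it is done.

Besides the shell and the picture viewer there is one more tool, called after "Emit:" as name(argument=value, ...), one argument or row to a line, values as JSON. apply_moves: Moves the arm, as the interface text tells. Its arguments: {"type":"object","properties":{"deltas":{"type":"array","items":{"type":"object","properties":{"x":{"type":"number"},"y":{"type":"number"},"z":{"type":"number"},"rx":{"type":"number"},"ry":{"type":"number"},"rz":{"type":"number"},"gripper":{"type":"number"}}}}},"required":["deltas"]}

```bash
mkdir -p pics; cat > h.py <<'E'
import numpy as np, cv2
from rig import robot
def cal(n):
    c=robot.get_calibration(n);R=cv2.Rodrigues(np.array(c["rvec"],float))[0];return np.array(c["K"]),R,np.array(c["tvec"],float).ravel()
def ray(n,uv,z,c=None):
    K,R,t=c or cal(n); d=R.T@np.linalg.inv(K)@np.array([uv[0],uv[1],1.]);o=-R.T@t
    return o+d*(z-o[2])/d[2]
def proj(n,p,c=None):
    K,R,t=c or cal(n); q=K@(R@np.array(p,float)+t); return q[:2]/q[2]
E
python3 - <<'E'
from h import *
o=robot.get_obs(); print(o)
for n in ["scene","top","wrist"]:
    cv2.imwrite(f"pics/{n}0.png",robot.capture(n)); K,R,t=cal(n); print(n,K.round(1).tolist(),(-R.T@t).round(3),R.round(2).tolist())
E
```

```text
{'time': 0.0, 'q': array([-1.30408669e+00,  2.45826785e-01,  1.55897106e+00,  4.66390054e-05,
        1.33866021e+00, -1.74098478e-01]), 'qd': array([-0.00069891,  0.0015083 , -0.00160353, -0.00076121,  0.00099924,
       -0.0003926 ]), 'joint_torque': array([-4.70071209e-04, -4.15828621e+01, -3.14600480e+01,  6.84207701e-02,
        3.31040611e-02, -1.40224424e-04]), 'tcp_pos': array([ 0.27720008, -0.58729389,  0.2043603 ]), 'orientation': array([[ 4.26660317e-01, -4.47858543e-04,  9.04411838e-01],
       [-9.04410099e-01,  1.81140486e-03,  4.26660393e-01],
       [-1.82933951e-03, -9.99998259e-01,  3.67806783e-04]]), 'force': array([ 0.40611574,  0.20106806, -0.25541074]), 'wrist_torque': array([-0.00018931,  0.02095581, -0.02747677]), 'finger_gap': 0.09364334795235282}
scene [[611.5, 0.0, 299.3], [0.0, 611.5, 239.1], [0.0, 0.0, 1.0]] [1.168 0.482 0.787] [[-0.54, 0.84, 0.02], [0.58, 0.38, -0.72], [-0.61, -0.38, -0.69]]
top [[624.3, 0.0, 324.9], [0.0, 624.3, 235.6], [0.0, 0.0, 1.0]] [0.434 0.081 1.012] [[0.01, -1.0, 0.01], [-0.99, -0.01, -0.13], [0.13, -0.01, -0.99]]
wrist [[343.7, 0.0, 320.6], [0.0, 343.7, 239.2], [0.0, 0.0, 1.0]] [ 0.35  -0.552  0.385] [[0.43, -0.91, -0.0], [-0.87, -0.41, 0.27], [-0.25, -0.11, -0.96]]
```

View pics/scene0.png

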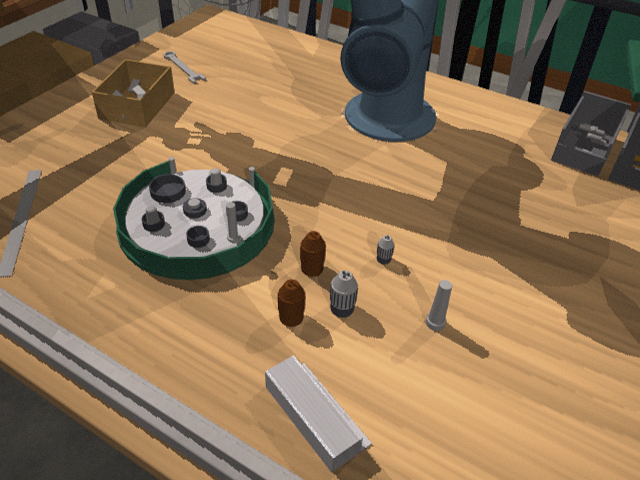

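View pics/top0.png

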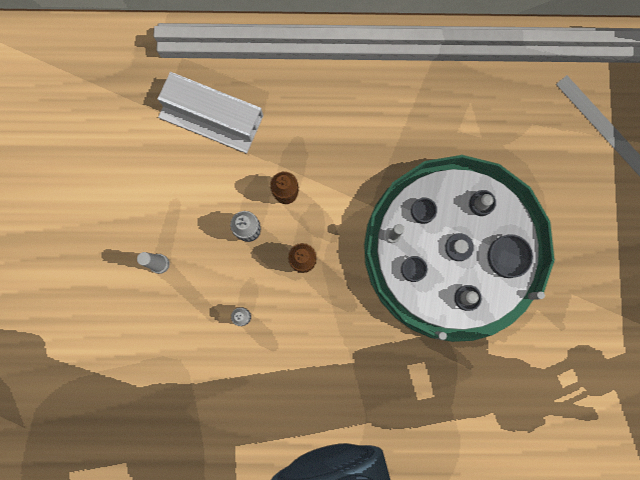

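View pics/wrist0.png

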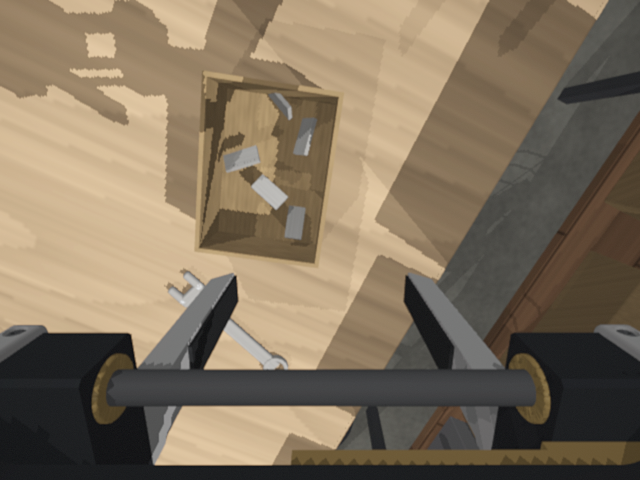

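The top view shows the carousel hub at about (459,247), the wide cup at (509,256), the post at (397,232) and the gap end posts at (541,295) and (443,336). The steel chuck is at (245,226), between two brown look-alikes. I'll zoom in for precise pixels.

```bash
python3 - <<'E'
from h import *
a=cv2.imread("pics/top0.png"); 
cv2.imwrite("pics/t1.png",cv2.resize(a[150:350,360:560],None,fx=3,fy=3,interpolation=cv2.INTER_CUBIC)[:, :])
cv2.imwrite("pics/t2.png",cv2.resize(a[160:340,200:340],None,fx=3.3,fy=3.3,interpolation=cv2.INTER_CUBIC))
s=cv2.imread("pics/scene0.png")
cv2.imwrite("pics/s1.png",cv2.resize(s[145:285,105:285],None,fx=4,fy=4,interpolation=cv2.INTER_CUBIC))
cv2.imwrite("pics/s2.png",cv2.resize(s[220:340,260:400],None,fx=4,fy=4,interpolation=cv2.INTER_CUBIC))
E
```

```text
(no output)
```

View pics/t1.png

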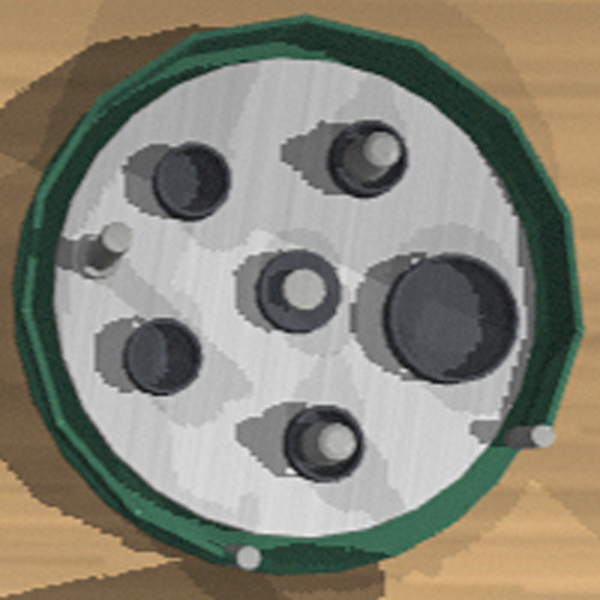

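View pics/t2.png

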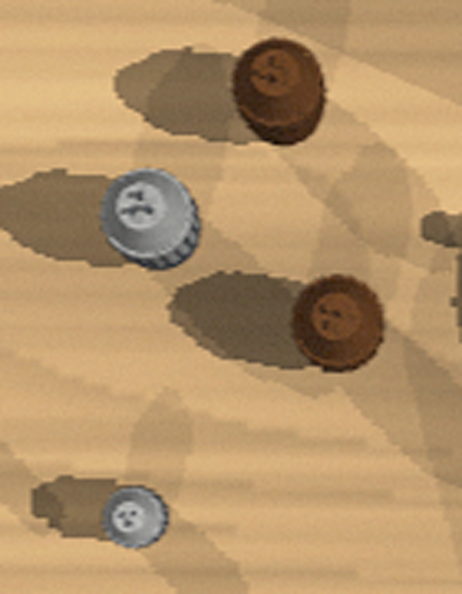

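View pics/s1.png

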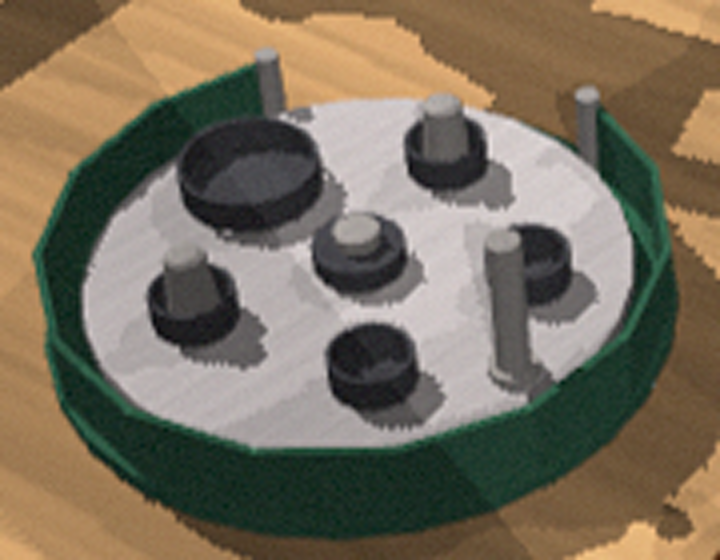

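View pics/s2.png

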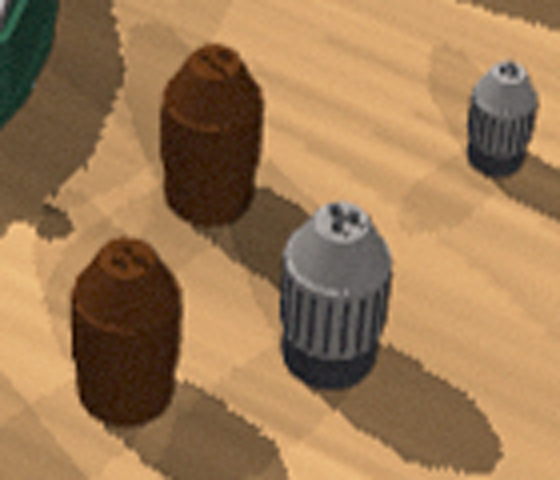

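```bash
python3 - <<'E'
from h import *
T={"post":((398.7,230),.108,(230.75,205)),"cup":((510.3,256),.048,(167.5,188)),"epL":((443,336),.056,(251.75,168.5)),"epR":((541,295.3),.056,(171.5,158.75)),"nose":((242.4,221.5),.084,(345.75,274.5))}
P={}
for k,(a,z,b) in T.items():
    A=ray("top",a,z);B=ray("scene",b,z);P[k]=A;
    Ms=[c[0]@np.c_[c[1],c[2]] for c in (cal("top"),cal("scene"))]
    X=cv2.triangulatePoints(Ms[0],Ms[1],np.array(a).reshape(2,1),np.array(b).reshape(2,1)).ravel();print(k,A.round(4),B.round(4),(X[:3]/X[3]).round(4))
    P[k]=np.r_[(A+B)[:2]/2,z]
print("cup-post",np.linalg.norm((P["cup"]-P["post"])[:2]), "gap",np.linalg.norm((P["epL"]-P["epR"])[:2]))
ax=P["cup"][:2]+(P["post"]-P["cup"])[:2]*80/185
m=(P["epL"]+P["epR"])[:2]/2;e=(P["epR"]-P["epL"])[:2];e/=np.linalg.norm(e);n=np.array([e[1],-e[0]]);n*=np.sign(n@(ax-m))
print("axle",ax,"from gap",m+n*.1147)
a=cv2.imread("pics/top0.png");hsv=cv2.cvtColor(a,cv2.COLOR_BGR2HSV)
g=cv2.inRange(hsv,(0,0,110),(180,40,255));g[:150]=0;g[350:]=0;g[:,:360]=0;g[:,560:]=0
g=cv2.morphologyEx(g,cv2.MORPH_OPEN,np.ones((7,7)))
c=max(cv2.findContours(g,0,1)[0],key=cv2.contourArea);h=cv2.convexHull(c)
pts=np.array([ray("top",p[0],.03)[:2] for p in h]);
# circle fit
s=np.linalg.lstsq(np.c_[2*pts,np.ones(len(pts))],(pts**2).sum(1),rcond=None)[0];print("disc",s[:2],np.sqrt(s[2]+s[:2]@s[:2]))
print("hub?",ray("top",(459+2.0,247-1),.05))
for nm in ["post","cup"]:
  v=P[nm][:2]-ax; print(nm,np.degrees(np.arctan2(v[1],v[0])))
print("gap dir",np.degrees(np.arctan2(*(-n)[::-1])), np.degrees(np.arctan2(*(m-ax)[::-1])))
E
```

```text
post [ 0.5605 -0.0322  0.108 ] [ 0.561 -0.033  0.108] [ 0.5607 -0.0326  0.1079]
cup [ 0.53  -0.213  0.048] [ 0.5347 -0.2083  0.048 ] [ 0.5301 -0.2142  0.0425]
epL [ 0.4064 -0.105   0.056 ] [ 0.4045 -0.1049  0.056 ] [0.7397 0.5516 1.3603]
epR [ 0.4693 -0.2559  0.056 ] [ 0.4677 -0.2558  0.056 ] [ 0.469  -0.2551  0.0572]
nose [0.5742 0.1996 0.084 ] [0.5725 0.1998 0.084 ] [0.5738 0.1999 0.0852]
cup-post 0.18031684316354707 gap 0.16354469519349998
axle [ 0.54459985 -0.13368333] from gap [ 0.54280207 -0.13620076]
disc [ 0.54435137 -0.13491315] 0.12677211190255358
hub? [ 0.54455138 -0.13614622  0.05      ]
post 80.93586563617211
cup -99.06413436382788
gap dir -157.3321105796574 -156.53611781202105
```

Both views agree on the post and the end posts. The gap measures 163.5 mm against 164 mm and the disc radius 126.8 mm against 128 mm. That puts the axle at about (0.544,-0.1355), the cup at -99° and the gate at -157°, so the post has to turn about -58°. First I move above the post, with the jaws along the mid-arc tangent.

```bash
cat >> h.py <<'E'
def delta(p,xang=None):
    o=robot.get_obs();R=o["orientation"];x=R[:,0]; a=np.degrees(np.arctan2(x[1],x[0]))
    d=R.T@(np.array(p)-o["tcp_pos"])*100
    s="x %.2f y %.2f z %.2f"%tuple(d)
    if xang is not None: 
        t=np.radians(xang);Rt=np.array([[np.cos(t),0,-np.sin(t)],[np.sin(t),0,np.cos(t)],[0,-1,0]])
        s+=" r %s"%np.degrees(cv2.Rodrigues(R.T@Rt)[0].ravel()).round(2)
    print(s)
def st():
    o=robot.get_obs();x=o["orientation"][:,0];print("t %.2f"%o["time"],o["tcp_pos"].round(4),"xang %.1f"%np.degrees(np.arctan2(x[1],x[0])),"F",o["force"].round(1),"gap %.4f"%o["finger_gap"],"q",o["q"].round(2))
E
python3 - <<'E'
from h import *
delta([.5607,-.0326,.2],-38); delta([.5607,-.0326,.078],-38)
E
```

```text
x -38.08 y 0.53 z 49.31 r [ -0.03 -26.74  -0.08]
x -38.06 y 12.73 z 49.31 r [ -0.03 -26.74  -0.08]
```

Emit:
apply_moves(
  deltas=[
    {"x": -38.1,"y": 0.5,"z": 49.3,"ry": -26.7},
    {"x": -38.1,"y": 0.5,"z": 49.3,"ry": -26.7},
    {"x": -38.1,"y": 0.5,"z": 49.3,"ry": -26.7},
    {"x": -38.1,"y": 0.5,"z": 49.3,"ry": -26.7},
    {"x": -38.1,"y": 0.5,"z": 49.3,"ry": -26.7},
    {"x": -38.1,"y": 0.5,"z": 49.3,"ry": -26.7},
    {"x": -38.1,"y": 0.5,"z": 49.3,"ry": -26.7},
    {"x": -38.1,"y": 0.5,"z": 49.3,"ry": -26.7},
    {"x": -38.1,"y": 0.5,"z": 49.3,"ry": -26.7},
    {"x": -38.1,"y": 0.5,"z": 49.3,"ry": -26.7},
    {"x": -38.1,"y": 0.5,"z": 49.3,"ry": -26.7},
    {"x": -38.1,"y": 0.5,"z": 49.3,"ry": -26.7},
    {"x": -38.1,"y": 0.5,"z": 49.3,"ry": -26.7},
    {"x": -38.1,"y": 0.5,"z": 49.3,"ry": -26.7},
    {"x": -38.1,"y": 0.5,"z": 49.3,"ry": -26.7},
    {"x": -38.1,"y": 0.5,"z": 49.3,"ry": -26.7},
    {"x": -38.1,"y": 0.5,"z": 49.3,"ry": -26.7},
    {"x": -38.1,"y": 0.5,"z": 49.3,"ry": -26.7},
    {"x": -38.1,"y": 0.5,"z": 49.3,"ry": -26.7},
    {"x": -38.1,"y": 0.5,"z": 49.3,"ry": -26.7},
  ],
)

```text
$.deltas[0]: bad value
```

```bash
python3 - <<'E'
from h import *
st(); delta([.5607,-.0326,.078],-38)
print(proj("wrist",[.5607,-.0326,.108]))
cv2.imwrite("pics/w1.png",robot.capture("wrist"))
E
```

```text
t 0.15 [ 0.2772 -0.5874  0.2046] xang -64.7 F [0.3 0.3 0.4] gap 0.0938 q [-1.3   0.25  1.56 -0.    1.34 -0.17]
x -38.06 y 12.73 z 49.31 r [ -0.03 -26.74  -0.08]
[-525.6453854  -810.46832161]
```

View pics/w1.png

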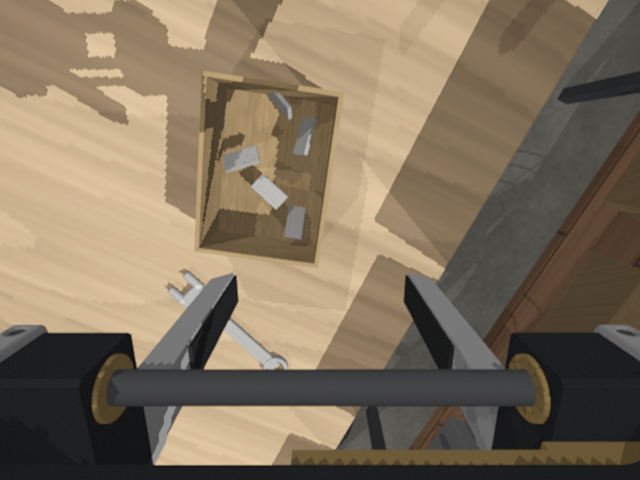

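The call was refused whole and the wrist view is unchanged (bin and spanner). I'll try with all the fields given.

Emit:
apply_moves(
  deltas=[
    {"x": -3,"y": 0,"z": 3,"rx": 0,"ry": -2,"rz": 0,"gripper": 0},
  ],
)

```text
time: 0.28
tcp_pos: [0.2893, -0.5522, 0.2044]
orientation: [[0.454, -0.001, 0.891], [-0.891, -0.001, 0.454], [0.001, -1.0, -0.001]]
force: [0.3, 0.6, 0.6]
finger_gap: 0.0942
```

```bash
python3 - <<'E'
from h import *
st(); delta([.5607,-.0326,.2],-38)
E
```

```text
t 0.28 [ 0.2893 -0.5522  0.2044] xang -63.0 F [0.3 0.6 0.6] gap 0.0942 q [-1.27  0.18  1.63 -0.    1.33 -0.17]
x -33.97 y 0.36 z 47.78 r [ 8.000e-02 -2.499e+01  2.000e-02]
```

Emit:
apply_moves(
  deltas=[
    {"x": -34,"y": 0.4,"z": 47.6,"rx": 0,"ry": -24.7,"rz": 0,"gripper": 0},
    {"x": -34,"y": 0.4,"z": 47.6,"rx": 0,"ry": -24.7,"rz": 0,"gripper": 0},
    {"x": -34,"y": 0.4,"z": 47.6,"rx": 0,"ry": -24.7,"rz": 0,"gripper": 0},
    {"x": -34,"y": 0.4,"z": 47.6,"rx": 0,"ry": -24.7,"rz": 0,"gripper": 0},
    {"x": -34,"y": 0.4,"z": 47.6,"rx": 0,"ry": -24.7,"rz": 0,"gripper": 0},
    {"x": -34,"y": 0.4,"z": 47.6,"rx": 0,"ry": -24.7,"rz": 0,"gripper": 0},
    {"x": -34,"y": 0.4,"z": 47.6,"rx": 0,"ry": -24.7,"rz": 0,"gripper": 0},
    {"x": -34,"y": 0.4,"z": 47.6,"rx": 0,"ry": -24.7,"rz": 0,"gripper": 0},
    {"x": -34,"y": 0.4,"z": 47.6,"rx": 0,"ry": -24.7,"rz": 0,"gripper": 0},
    {"x": -34,"y": 0.4,"z": 47.6,"rx": 0,"ry": -24.7,"rz": 0,"gripper": 0},
    {"x": -34,"y": 0.4,"z": 47.6,"rx": 0,"ry": -24.7,"rz": 0,"gripper": 0},
    {"x": -34,"y": 0.4,"z": 47.6,"rx": 0,"ry": -24.7,"rz": 0,"gripper": 0},
    {"x": -34,"y": 0.4,"z": 47.6,"rx": 0,"ry": -24.7,"rz": 0,"gripper": 0},
    {"x": -34,"y": 0.4,"z": 47.6,"rx": 0,"ry": -24.7,"rz": 0,"gripper": 0},
    {"x": -34,"y": 0.4,"z": 47.6,"rx": 0,"ry": -24.7,"rz": 0,"gripper": 0},
    {"x": -34,"y": 0.4,"z": 47.6,"rx": 0,"ry": -24.7,"rz": 0,"gripper": 0},
  ],
)

```text
time: 1.62
tcp_pos: [0.5591, -0.0265, 0.2011]
orientation: [[0.79, -0.001, 0.613], [-0.613, -0.0, 0.79], [-0.0, -1.0, -0.0]]
force: [-0.9, -0.0, -0.4]
finger_gap: 0.094
```

```bash
python3 - <<'E'
from h import *
st(); delta([.5607,-.0326,.078],-38)
print(proj("wrist",[.5607,-.0326,.108]))
cv2.imwrite("pics/w2.png",robot.capture("wrist"))
E
```

```text
t 1.62 [ 0.5591 -0.0265  0.2011] xang -37.8 F [-0.9 -0.  -0.4] gap 0.0940 q [-0.25  0.04  1.79 -0.    1.31  0.41]
x 0.50 y 12.31 z -0.38 r [ 0.02  0.18 -0.03]
[327.10639915 247.87583274]
```

View pics/w2.png

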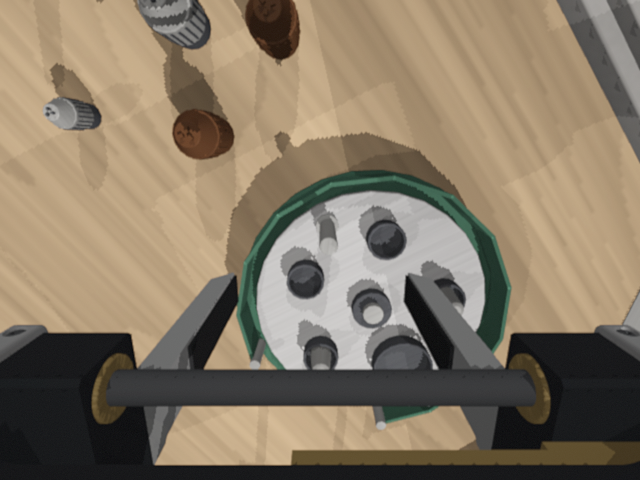

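The wrist view shows the post top at about (329,247) and my estimate projects to (327,248), so they agree. Now I descend and close on the post.

Emit:
apply_moves(
  deltas=[
    {"x": 0.5,"y": 0,"z": -0.4,"rx": 0,"ry": 0,"rz": 0,"gripper": 0},
    {"x": 0.5,"y": 4,"z": -0.4,"rx": 0,"ry": 0,"rz": 0,"gripper": 0},
    {"x": 0.5,"y": 8,"z": -0.4,"rx": 0,"ry": 0,"rz": 0,"gripper": 0},
    {"x": 0.5,"y": 11,"z": -0.4,"rx": 0,"ry": 0,"rz": 0,"gripper": 0},
    {"x": 0.5,"y": 12.3,"z": -0.4,"rx": 0,"ry": 0,"rz": 0,"gripper": 0},
    {"x": 0.5,"y": 12.3,"z": -0.4,"rx": 0,"ry": 0,"rz": 0,"gripper": 100},
    {"x": 0.5,"y": 12.3,"z": -0.4,"rx": 0,"ry": 0,"rz": 0,"gripper": 160},
    {"x": 0.5,"y": 12.3,"z": -0.4,"rx": 0,"ry": 0,"rz": 0,"gripper": 190},
    {"x": 0.5,"y": 12.3,"z": -0.4,"rx": 0,"ry": 0,"rz": 0,"gripper": 210},
    {"x": 0.5,"y": 12.3,"z": -0.4,"rx": 0,"ry": 0,"rz": 0,"gripper": 230},
    {"x": 0.5,"y": 12.3,"z": -0.4,"rx": 0,"ry": 0,"rz": 0,"gripper": 230},
    {"x": 0.5,"y": 12.3,"z": -0.4,"rx": 0,"ry": 0,"rz": 0,"gripper": 230},
    {"x": 0.5,"y": 12.3,"z": -0.4,"rx": 0,"ry": 0,"rz": 0,"gripper": 230},
    {"x": 0.5,"y": 12.3,"z": -0.4,"rx": 0,"ry": 0,"rz": 0,"gripper": 230},
  ],
)

```text
time: 2.83
tcp_pos: [0.5604, -0.0346, 0.0786]
orientation: [[0.788, 0.0, 0.616], [-0.616, -0.0, 0.788], [0.0, -1.0, 0.0]]
force: [0.5, 0.3, 0.6]
finger_gap: 0.0369
```

```bash
python3 - <<'E'
from h import *
st()
o=robot.get_obs();R=o["orientation"];p=o["tcp_pos"]
ax=np.array([.544,-.1355]);r=p[:2]-ax;a0=np.arctan2(r[1],r[0]);print(np.degrees(a0),np.hypot(*r))
a1=np.radians(22.8);N=12
for i in range(1,N+1):
    a=a0+(a1-a0)*i/N; q=np.r_[ax+.105*np.array([np.cos(a),np.sin(a)]),p[2]]
    print((R.T@(q-p)*100).round(2))
E
```

```text
t 2.83 [ 0.5604 -0.0346  0.0786] xang -38.0 F [0.5 0.3 0.6] gap 0.0369 q [-0.26  0.19  1.87  0.    1.08  0.4 ]
80.78050217084682 0.10225935219660943
[0.66 0.   0.63]
[1.48 0.   0.96]
[2.33 0.   1.21]
[3.2 0.  1.4]
[4.08 0.   1.51]
[4.96 0.   1.54]
[5.85 0.   1.5 ]
[6.72 0.   1.39]
[7.59 0.   1.2 ]
[8.43 0.   0.94]
[9.26 0.   0.61]
[10.05  0.    0.21]
```

Emit:
apply_moves(
  deltas=[
    {"x": -0.1,"y": 0,"z": 0.2,"rx": 0,"ry": 0,"rz": 0,"gripper": 240},
    {"x": -0.1,"y": 0,"z": 0.2,"rx": 0,"ry": 0,"rz": 0,"gripper": 240},
    {"x": -0.1,"y": 0,"z": 0.2,"rx": 0,"ry": 0,"rz": 0,"gripper": 240},
    {"x": -0.1,"y": 0,"z": 0.2,"rx": 0,"ry": 0,"rz": 0,"gripper": 240},
    {"x": -0.1,"y": 0,"z": 0.2,"rx": 0,"ry": 0,"rz": 0,"gripper": 240},
    {"x": -0.1,"y": 0,"z": 0.2,"rx": 0,"ry": 0,"rz": 0,"gripper": 240},
    {"x": -0.1,"y": 0,"z": 0.2,"rx": 0,"ry": 0,"rz": 0,"gripper": 240},
  ],
)

```text
time: 3.42
tcp_pos: [0.561, -0.0328, 0.0785]
orientation: [[0.788, 0.001, 0.616], [-0.616, -0.0, 0.788], [0.001, -1.0, -0.0]]
force: [2.5, -3.5, -1.9]
finger_gap: 0.0154
```

```bash
python3 - <<'E'
from h import *
st()
o=robot.get_obs();R=o["orientation"];p=o["tcp_pos"]
ax=np.array([.544,-.1355]);r=p[:2]-ax;a0=np.arctan2(r[1],r[0]);print(np.degrees(a0),np.hypot(*r))
a1=np.radians(22.8);N=12
for i in range(1,N+1):
    a=a0+(a1-a0)*i/N; q=np.r_[ax+.105*np.array([np.cos(a),np.sin(a)]),p[2]]
    print((R.T@(q-p)*100).round(2))
E
```

```text
t 3.42 [ 0.561  -0.0328  0.0785] xang -38.0 F [ 2.5 -3.5 -1.9] gap 0.0154 q [-0.26  0.19  1.87 -0.    1.08  0.4 ]
80.60116697916034 0.10414695149252261
[0.75 0.   0.46]
[1.57 0.   0.79]
[2.42 0.   1.04]
[3.28 0.   1.22]
[4.16 0.   1.33]
[5.04 0.   1.36]
[5.92 0.   1.32]
[6.8  0.01 1.2 ]
[7.66 0.01 1.02]
[8.5  0.01 0.76]
[9.32 0.01 0.43]
[1.011e+01 1.000e-02 3.000e-02]
```

Gripped at 15.4 mm (the post is 16 mm). Now I follow the arc.

Emit:
apply_moves(
  deltas=[
    {"x": 0.75,"y": 0,"z": 0.4,"rx": 0,"ry": 0,"rz": 0,"gripper": 240},
    {"x": 1.57,"y": 0,"z": 0.77,"rx": 0,"ry": 0,"rz": 0,"gripper": 240},
    {"x": 2.42,"y": 0,"z": 1.03,"rx": 0,"ry": 0,"rz": 0,"gripper": 240},
    {"x": 3.28,"y": 0,"z": 1.22,"rx": 0,"ry": 0,"rz": 0,"gripper": 240},
    {"x": 4.16,"y": 0,"z": 1.33,"rx": 0,"ry": 0,"rz": 0,"gripper": 240},
    {"x": 5.04,"y": 0,"z": 1.36,"rx": 0,"ry": 0,"rz": 0,"gripper": 240},
    {"x": 5.92,"y": 0,"z": 1.32,"rx": 0,"ry": 0,"rz": 0,"gripper": 240},
    {"x": 6.8,"y": 0,"z": 1.2,"rx": 0,"ry": 0,"rz": 0,"gripper": 240},
    {"x": 7.66,"y": 0,"z": 1.02,"rx": 0,"ry": 0,"rz": 0,"gripper": 240},
    {"x": 8.5,"y": 0,"z": 0.76,"rx": 0,"ry": 0,"rz": 0,"gripper": 240},
    {"x": 9.32,"y": 0,"z": 0.43,"rx": 0,"ry": 0,"rz": 0,"gripper": 240},
    {"x": 10.1,"y": 0,"z": 0.05,"rx": 0,"ry": 0,"rz": 0,"gripper": 240},
    {"x": 10.1,"y": 0,"z": 0.05,"rx": 0,"ry": 0,"rz": 0,"gripper": 240},
    {"x": 10.1,"y": 0,"z": 0.05,"rx": 0,"ry": 0,"rz": 0,"gripper": 240},
    {"x": 10.1,"y": 0,"z": 0.05,"rx": 0,"ry": 0,"rz": 0,"gripper": 240},
  ],
)

```text
time: 4.67
tcp_pos: [0.6416, -0.095, 0.0782]
orientation: [[0.788, 0.003, 0.616], [-0.616, -0.001, 0.788], [0.003, -1.0, 0.001]]
force: [5.0, 1.3, -4.5]
finger_gap: 0.0157
```

```bash
python3 - <<'E'
from h import *
st()
for n in ["top","scene"]:
  a=robot.capture(n);cv2.imwrite(f"pics/{n}2.png",a)
a=cv2.imread("pics/top2.png");cv2.imwrite("pics/t3.png",cv2.resize(a[150:350,360:560],None,fx=3,fy=3,interpolation=cv2.INTER_CUBIC))
a=cv2.imread("pics/scene2.png");cv2.imwrite("pics/s3.png",cv2.resize(a[145:285,105:285],None,fx=4,fy=4,interpolation=cv2.INTER_CUBIC))
E
```

```text
t 4.67 [ 0.6416 -0.095   0.0782] xang -38.0 F [ 5.   1.3 -4.5] gap 0.0157 q [-0.32  0.37  1.64 -0.    1.12  0.34]
```

View pics/t3.png

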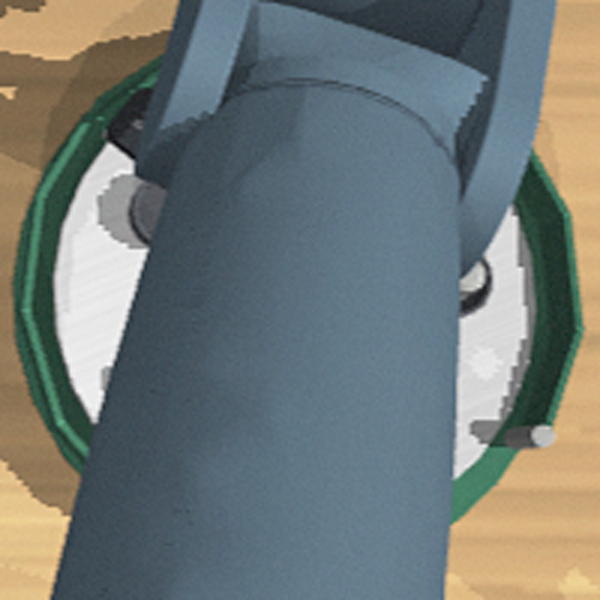

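View pics/s3.png

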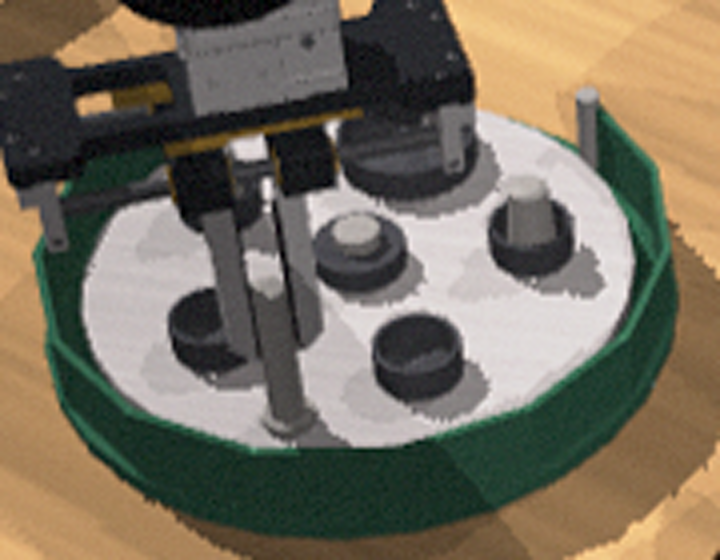

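The scene view shows the wide cup in the gap side and the fingers holding the post at crop (265,270). I release, rise and move over the chuck.

Emit:
apply_moves(
  deltas=[
    {"x": 10.1,"y": 0,"z": 0.05,"rx": 0,"ry": 0,"rz": 0,"gripper": 240},
  ],
)

```text
time: 4.85
tcp_pos: [0.6617, -0.1142, 0.0741]
orientation: [[0.79, -0.027, 0.612], [-0.612, 0.007, 0.791], [-0.025, -1.0, -0.011]]
force: [0.3, 0.9, -2.4]
finger_gap: 0.0112
```

```bash
python3 - <<'E'
from h import *
st()
E
```

```text
t 4.85 [ 0.6617 -0.1142  0.0741] xang -37.8 F [ 0.3  0.9 -2.4] gap 0.0112 q [-0.34  0.45  1.56 -0.    1.17  0.32]
```

That was my error: I repeated the x shift, which is relative to the new pose, so the tool moved 28 mm past where I meant. I'll look before correcting.

```bash
python3 - <<'E'
from h import *
a=robot.capture("scene");st();cv2.imwrite("pics/s4.png",cv2.resize(a[145:285,105:285],None,fx=4,fy=4,interpolation=cv2.INTER_CUBIC))
E
```

```text
t 4.90 [ 0.6725 -0.1224  0.0747] xang -38.0 F [-0.7 -2.7  1. ] gap 0.0072 q [-0.34  0.46  1.54 -0.    1.15  0.32]
```

View pics/s4.png

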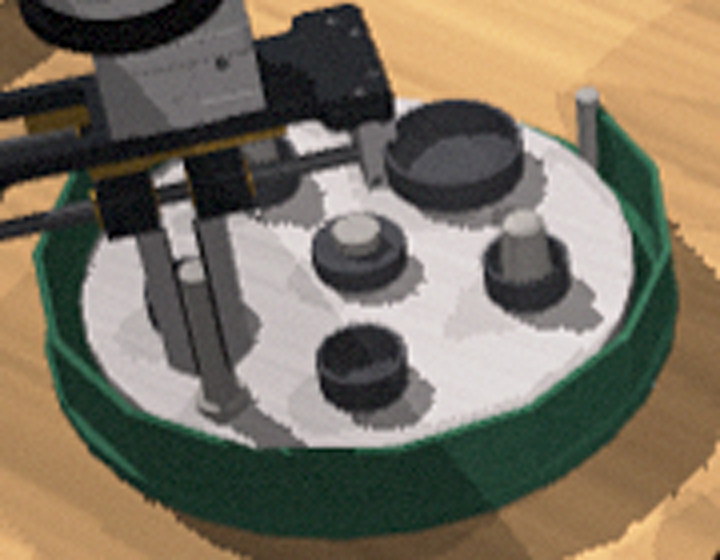

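The post slipped out of the pads and the disc turned too far: the post top is at crop (190,270), with no damage. I'll lift, locate it again and turn it back.

Emit:
apply_moves(
  deltas=[
    {"x": 0,"y": -3,"z": 0,"rx": 0,"ry": 0,"rz": 0,"gripper": 240},
    {"x": 0,"y": -6,"z": 0,"rx": 0,"ry": 0,"rz": 0,"gripper": 240},
    {"x": 0,"y": -10,"z": 0,"rx": 0,"ry": 0,"rz": 0,"gripper": 180},
    {"x": 0,"y": -10,"z": 0,"rx": 0,"ry": 0,"rz": 0,"gripper": 120},
    {"x": 0,"y": -10,"z": 0,"rx": 0,"ry": 0,"rz": 0,"gripper": 120},
    {"x": 0,"y": -10,"z": 0,"rx": 0,"ry": 0,"rz": 0,"gripper": 120},
  ],
)

```text
time: 5.4
tcp_pos: [0.6731, -0.1199, 0.1783]
orientation: [[0.788, -0.0, 0.616], [-0.616, -0.001, 0.788], [0.0, -1.0, -0.001]]
force: [-0.1, -0.6, -0.7]
finger_gap: 0.0287
```

```bash
python3 - <<'E'
from h import *
st()
p=ray("scene",(152.5,212.5),.108);r=p[:2]-[.544,-.1355];print(p,np.hypot(*r),np.degrees(np.arctan2(r[1],r[0])))
print(proj("wrist",p));a=robot.capture("wrist");cv2.imwrite("pics/w4.png",a)
a=robot.capture("scene");cv2.imwrite("pics/s5.png",cv2.resize(a[125:285,85:285],None,fx=4,fy=3.75,interpolation=cv2.INTER_CUBIC))
E
```

```text
t 5.40 [ 0.6731 -0.1199  0.1783] xang -38.0 F [-0.1 -0.6 -0.7] gap 0.0287 q [-0.34  0.34  1.49 -0.    1.31  0.32]
[ 0.64877556 -0.12972607  0.108     ] 0.10493453775973748 3.1542422996105977
[304.43631963 279.58711908]
```

View pics/w4.png

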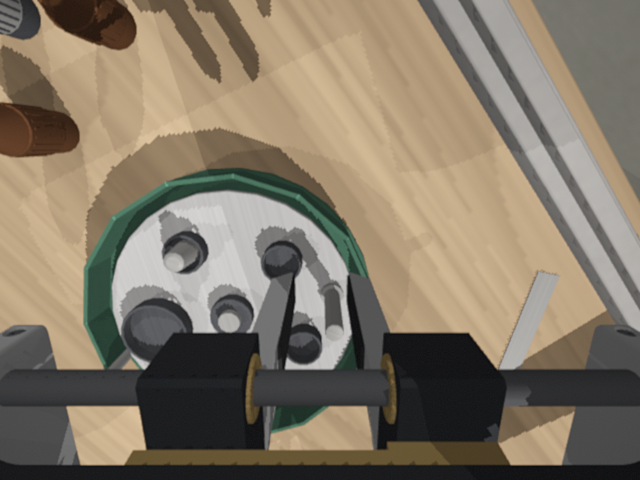

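View pics/s5.png

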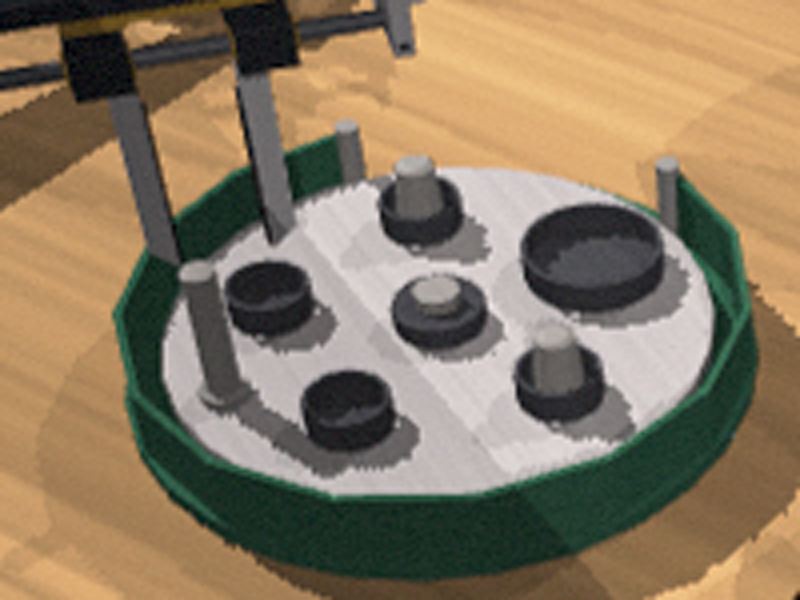

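The disc turned a bit more during the lift. The post top is now at crop (197,270), which is scene (134,197), and at wrist (334,330).

```bash
python3 - <<'E'
from h import *
for n,uv in (("scene",(134.25,197)),("wrist",(334,330))):
  p=ray(n,uv,.108);r=p[:2]-[.544,-.1355];print(p,np.hypot(*r),np.degrees(np.arctan2(r[1],r[0])))
  delta(p+[0,0,.07-.108+.108]); 
E
```

```text
[ 0.63610067 -0.18311473  0.108     ] 0.10368074269279702 -27.33831948782987
x 1.07 y -0.16 z -7.24
[ 0.63960566 -0.17778892  0.108     ] 0.10454087496602098 -23.86108056553661
x 1.02 y -0.16 z -6.60
```

Emit:
apply_moves(
  deltas=[
    {"x": 1.05,"y": -0.5,"z": -6.9,"rx": 0,"ry": 53,"rz": 0,"gripper": 80},
    {"x": 1.05,"y": -0.5,"z": -6.9,"rx": 0,"ry": 53,"rz": 0,"gripper": 80},
    {"x": 1.05,"y": -0.5,"z": -6.9,"rx": 0,"ry": 53,"rz": 0,"gripper": 80},
    {"x": 1.05,"y": -0.5,"z": -6.9,"rx": 0,"ry": 53,"rz": 0,"gripper": 80},
    {"x": 1.05,"y": -0.5,"z": -6.9,"rx": 0,"ry": 53,"rz": 0,"gripper": 80},
    {"x": 1.05,"y": -0.5,"z": -6.9,"rx": 0,"ry": 53,"rz": 0,"gripper": 80},
    {"x": 1.05,"y": -0.5,"z": -6.9,"rx": 0,"ry": 53,"rz": 0,"gripper": 80},
    {"x": 1.05,"y": -0.5,"z": -6.9,"rx": 0,"ry": 53,"rz": 0,"gripper": 80},
    {"x": 1.05,"y": -0.5,"z": -6.9,"rx": 0,"ry": 53,"rz": 0,"gripper": 80},
    {"x": 1.05,"y": -0.5,"z": -6.9,"rx": 0,"ry": 53,"rz": 0,"gripper": 80},
  ],
)

```text
time: 6.33
tcp_pos: [0.6385, -0.1803, 0.1818]
orientation: [[-0.017, -0.002, 1.0], [-1.0, 0.001, -0.017], [-0.001, -1.0, -0.002]]
force: [0.9, 0.1, -1.0]
finger_gap: 0.0649
```

```bash
python3 - <<'E'
from h import *
st(); delta([.6378,-.1805,.078],-91); print(proj("wrist",[.6378,-.1805,.108]))
a=robot.capture("wrist");cv2.imwrite("pics/w5.png",a)
E
```

```text
t 6.33 [ 0.6385 -0.1803  0.1818] xang -91.0 F [ 0.9  0.1 -1. ] gap 0.0649 q [-0.45  0.3   1.54 -0.    1.31  1.14]
x 0.03 y 10.38 z -0.05 r [ 0.14  0.05 -0.05]
[322.97449617 250.18843617]
```

View pics/w5.png

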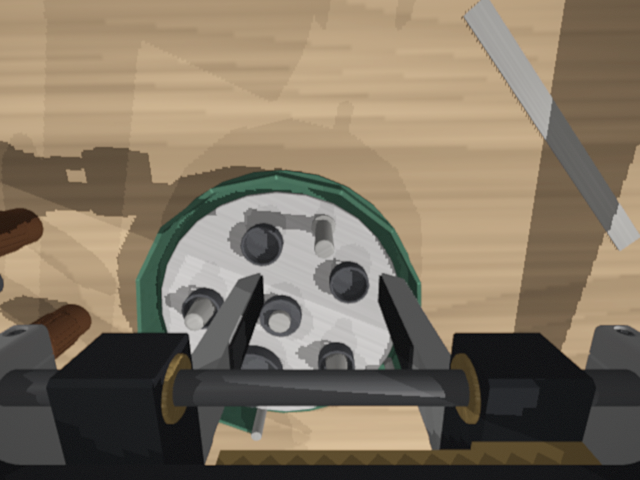

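The post top is at (325,249) against a predicted (323,250). I descend and close.

Emit:
apply_moves(
  deltas=[
    {"x": 0,"y": 4,"z": 0,"rx": 0,"ry": 0,"rz": 0,"gripper": 80},
    {"x": 0,"y": 8,"z": 0,"rx": 0,"ry": 0,"rz": 0,"gripper": 80},
    {"x": 0,"y": 10.4,"z": 0,"rx": 0,"ry": 0,"rz": 0,"gripper": 80},
    {"x": 0,"y": 10.4,"z": 0,"rx": 0,"ry": 0,"rz": 0,"gripper": 240},
    {"x": 0,"y": 10.4,"z": 0,"rx": 0,"ry": 0,"rz": 0,"gripper": 240},
    {"x": 0,"y": 10.4,"z": 0,"rx": 0,"ry": 0,"rz": 0,"gripper": 240},
    {"x": 0,"y": 10.4,"z": 0,"rx": 0,"ry": 0,"rz": 0,"gripper": 240},
    {"x": 0,"y": 10.4,"z": 0,"rx": 0,"ry": 0,"rz": 0,"gripper": 240},
    {"x": 0,"y": 10.4,"z": 0,"rx": 0,"ry": 0,"rz": 0,"gripper": 240},
    {"x": 0,"y": 10.4,"z": 0,"rx": 0,"ry": 0,"rz": 0,"gripper": 240},
    {"x": 0,"y": 10.4,"z": 0,"rx": 0,"ry": 0,"rz": 0,"gripper": 240},
    {"x": 0,"y": 10.4,"z": 0,"rx": 0,"ry": 0,"rz": 0,"gripper": 240},
  ],
)

```text
time: 7.38
tcp_pos: [0.6403, -0.1815, 0.0805]
orientation: [[-0.018, 0.003, 1.0], [-1.0, -0.002, -0.018], [0.002, -1.0, 0.003]]
force: [0.9, -2.4, 2.1]
finger_gap: 0.015
```

```bash
python3 - <<'E'
from h import *
st()
o=robot.get_obs();R=o["orientation"];p=o["tcp_pos"]
ax=np.array([.544,-.1355]);r=p[:2]-ax;a0=np.arctan2(r[1],r[0]);print(np.degrees(a0),np.hypot(*r))
a1=np.radians(22.8);N=12
for i in range(1,N+1):
    a=a0+(a1-a0)*i/N; q=np.r_[ax+.105*np.array([np.cos(a),np.sin(a)]),.078]
    print((R.T@(q-p)*100).round(2))
E
```

```text
t 7.38 [ 0.6403 -0.1815  0.0805] xang -91.0 F [ 0.9 -2.4  2.1] gap 0.0150 q [-0.45  0.41  1.6  -0.    1.14  1.14]
-25.521199349566448 0.10666037835920561
[-0.75  0.25  0.13]
[-1.45  0.25  0.36]
[-2.17  0.25  0.55]
[-2.89  0.25  0.68]
[-3.62  0.25  0.76]
[-4.36  0.25  0.79]
[-5.1   0.25  0.77]
[-5.83  0.24  0.7 ]
[-6.56  0.24  0.57]
[-7.28  0.24  0.4 ]
[-7.98  0.24  0.17]
[-8.66  0.24 -0.1 ]
```

Emit:
apply_moves(
  deltas=[
    {"x": -0.75,"y": 0,"z": 0.13,"rx": 0,"ry": 0,"rz": 0,"gripper": 240},
    {"x": -1.45,"y": 0,"z": 0.36,"rx": 0,"ry": 0,"rz": 0,"gripper": 240},
    {"x": -2.17,"y": 0,"z": 0.55,"rx": 0,"ry": 0,"rz": 0,"gripper": 240},
    {"x": -2.89,"y": 0,"z": 0.68,"rx": 0,"ry": 0,"rz": 0,"gripper": 240},
    {"x": -3.62,"y": 0,"z": 0.76,"rx": 0,"ry": 0,"rz": 0,"gripper": 240},
    {"x": -4.36,"y": 0,"z": 0.79,"rx": 0,"ry": 0,"rz": 0,"gripper": 240},
    {"x": -5.1,"y": 0,"z": 0.77,"rx": 0,"ry": 0,"rz": 0,"gripper": 240},
    {"x": -5.83,"y": 0,"z": 0.7,"rx": 0,"ry": 0,"rz": 0,"gripper": 240},
    {"x": -6.56,"y": 0,"z": 0.57,"rx": 0,"ry": 0,"rz": 0,"gripper": 240},
    {"x": -7.28,"y": 0,"z": 0.4,"rx": 0,"ry": 0,"rz": 0,"gripper": 240},
    {"x": -7.98,"y": 0,"z": 0.17,"rx": 0,"ry": 0,"rz": 0,"gripper": 240},
    {"x": -8.66,"y": 0,"z": -0.1,"rx": 0,"ry": 0,"rz": 0,"gripper": 240},
    {"x": -8.66,"y": 0,"z": -0.1,"rx": 0,"ry": 0,"rz": 0,"gripper": 240},
    {"x": -8.66,"y": 0,"z": -0.1,"rx": 0,"ry": 0,"rz": 0,"gripper": 240},
    {"x": -8.66,"y": 0,"z": -0.1,"rx": 0,"ry": 0,"rz": 0,"gripper": 240},
    {"x": -8.66,"y": 0,"z": -0.1,"rx": 0,"ry": 0,"rz": 0,"gripper": 240},
  ],
)

```text
time: 8.72
tcp_pos: [0.6403, -0.0927, 0.0806]
orientation: [[-0.018, 0.001, 1.0], [-1.0, 0.002, -0.018], [-0.002, -1.0, 0.001]]
force: [-1.0, 1.1, 7.9]
finger_gap: 0.0153
```

```bash
python3 - <<'E'
from h import *
st()
p=robot.get_obs()["tcp_pos"][:2]-[.544,-.1355];print(np.degrees(np.arctan2(p[1],p[0])),np.hypot(*p))
E
```

```text
t 8.72 [ 0.6403 -0.0927  0.0806] xang -91.0 F [-1.   1.1  7.9] gap 0.0153 q [-0.32  0.37  1.65  0.    1.13  1.27]
23.974465189737742 0.10543112705797356
```

Emit:
apply_moves(
  deltas=[
    {"x": 0.17,"y": 0,"z": 0,"rx": 0,"ry": 0,"rz": 0,"gripper": 240},
    {"x": 0.17,"y": 0,"z": 0,"rx": 0,"ry": 0,"rz": 0,"gripper": 240},
    {"x": 0.17,"y": 0,"z": 0,"rx": 0,"ry": 0,"rz": 0,"gripper": 240},
  ],
)

```text
time: 8.97
tcp_pos: [0.641, -0.0941, 0.0806]
orientation: [[-0.019, 0.003, 1.0], [-1.0, 0.002, -0.019], [-0.002, -1.0, 0.003]]
force: [0.9, 2.4, 6.1]
finger_gap: 0.0153
```

Emit:
apply_moves(
  deltas=[
    {"x": 0,"y": 0,"z": 0,"rx": 0,"ry": 0,"rz": 0,"gripper": 150},
    {"x": 0,"y": 0,"z": 0,"rx": 0,"ry": 0,"rz": 0,"gripper": 100},
    {"x": 0,"y": 0,"z": 0,"rx": 0,"ry": 0,"rz": 0,"gripper": 100},
    {"x": 0,"y": 0,"z": 0,"rx": 0,"ry": 0,"rz": 0,"gripper": 80},
    {"x": 0,"y": 0,"z": 0,"rx": 0,"ry": 0,"rz": 0,"gripper": 80},
    {"x": 0,"y": -4,"z": 0,"rx": 0,"ry": 0,"rz": 0,"gripper": 80},
    {"x": 0,"y": -8,"z": 0,"rx": 0,"ry": 0,"rz": 0,"gripper": 40},
    {"x": 0,"y": -11,"z": 0,"rx": 0,"ry": 0,"rz": 0,"gripper": 0},
    {"x": 0,"y": -11,"z": 0,"rx": 0,"ry": 0,"rz": 0,"gripper": 0},
  ],
)

```text
time: 9.72
tcp_pos: [0.6439, -0.0969, 0.198]
orientation: [[-0.018, 0.013, 1.0], [-1.0, -0.004, -0.018], [0.004, -1.0, 0.013]]
force: [0.0, 0.2, 0.7]
finger_gap: 0.072
```

```bash
python3 - <<'E'
from h import *
st(); delta([.5735,.1997,.18],8)
E
```

```text
t 9.72 [ 0.6439 -0.0969  0.198 ] xang -91.1 F [0.  0.2 0.7] gap 0.0720 q [-0.32  0.25  1.57  0.    1.31  1.27]
x -29.54 y 1.59 z -7.60 r [ -0.36 -99.05   0.8 ]
```

Emit:
apply_moves(
  deltas=[
    {"x": -29.5,"y": 1.2,"z": -7.3,"rx": 0,"ry": -99,"rz": 0,"gripper": 0},
    {"x": -29.5,"y": 1.2,"z": -7.3,"rx": 0,"ry": -99,"rz": 0,"gripper": 0},
    {"x": -29.5,"y": 1.2,"z": -7.3,"rx": 0,"ry": -99,"rz": 0,"gripper": 0},
    {"x": -29.5,"y": 1.2,"z": -7.3,"rx": 0,"ry": -99,"rz": 0,"gripper": 0},
    {"x": -29.5,"y": 1.2,"z": -7.3,"rx": 0,"ry": -99,"rz": 0,"gripper": 0},
    {"x": -29.5,"y": 1.2,"z": -7.3,"rx": 0,"ry": -99,"rz": 0,"gripper": 0},
    {"x": -29.5,"y": 1.2,"z": -7.3,"rx": 0,"ry": -99,"rz": 0,"gripper": 0},
    {"x": -29.5,"y": 1.2,"z": -7.3,"rx": 0,"ry": -99,"rz": 0,"gripper": 0},
    {"x": -29.5,"y": 1.2,"z": -7.3,"rx": 0,"ry": -99,"rz": 0,"gripper": 0},
    {"x": -29.5,"y": 1.2,"z": -7.3,"rx": 0,"ry": -99,"rz": 0,"gripper": 0},
    {"x": -29.5,"y": 1.2,"z": -7.3,"rx": 0,"ry": -99,"rz": 0,"gripper": 0},
    {"x": -29.5,"y": 1.2,"z": -7.3,"rx": 0,"ry": -99,"rz": 0,"gripper": 0},
    {"x": -29.5,"y": 1.2,"z": -7.3,"rx": 0,"ry": -99,"rz": 0,"gripper": 0},
    {"x": -29.5,"y": 1.2,"z": -7.3,"rx": 0,"ry": -99,"rz": 0,"gripper": 0},
    {"x": -29.5,"y": 1.2,"z": -7.3,"rx": 0,"ry": -99,"rz": 0,"gripper": 0},
    {"x": -29.5,"y": 1.2,"z": -7.3,"rx": 0,"ry": -99,"rz": 0,"gripper": 0},
  ],
)

```text
time: 11.05
tcp_pos: [0.5719, 0.2005, 0.1768]
orientation: [[0.991, -0.001, -0.136], [0.136, -0.0, 0.991], [-0.001, -1.0, 0.0]]
force: [0.7, -0.8, 0.4]
finger_gap: 0.0941
```

```bash
python3 - <<'E'
from h import *
st(); delta([.5735,.1997,.12],8);print(proj("wrist",[.5735,.1997,.084]))
for n in ["top","scene","wrist"]:
  a=robot.capture(n);cv2.imwrite(f"pics/{n}6.png",a)
a=cv2.imread("pics/top6.png");cv2.imwrite("pics/t6.png",cv2.resize(a[150:350,360:560],None,fx=3,fy=3,interpolation=cv2.INTER_CUBIC))
a=cv2.imread("pics/scene6.png");cv2.imwrite("pics/s6.png",cv2.resize(a[145:285,105:285],None,fx=4,fy=4,interpolation=cv2.INTER_CUBIC))
E
```

```text
t 11.05 [0.5719 0.2005 0.1768] xang 7.8 F [ 0.7 -0.8  0.4] gap 0.0941 q [0.15 0.17 1.7  0.   1.27 0.01]
x 0.15 y 5.68 z -0.10 r [-0.   -0.21 -0.06]
[321.41892439 244.41715696]
```

View pics/t6.png

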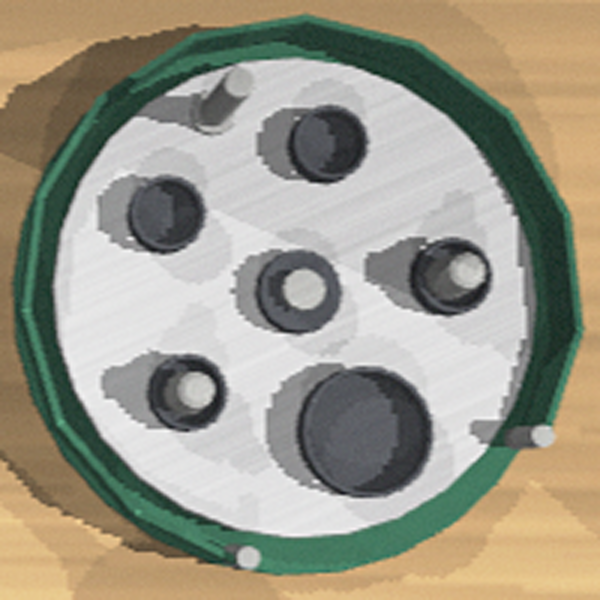

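View pics/s6.png

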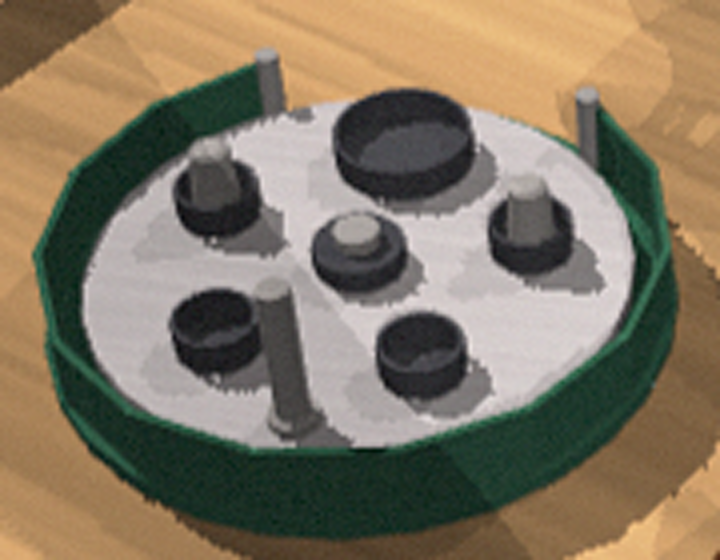

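View pics/wrist6.png

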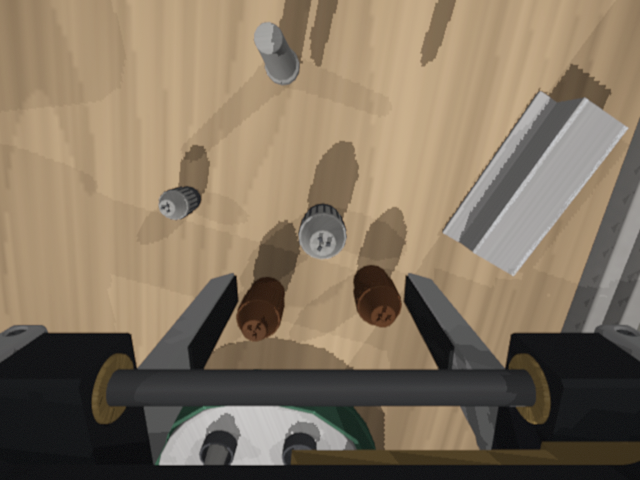

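In the top view the cup rim centre is at crop (366,431) and the post top at (238,84). In the wrist view the chuck nose is at (323,243) against a predicted (321,244). Next I check the cup angle.

```bash
python3 - <<'E'
from h import *
c=ray("top",(482,293.7),.048)[:2];c2=ray("scene",(105+403/4,145+140/4),.048)[:2]
p=ray("top",(439.3,178),.108)[:2];p2=ray("scene",(105+273/4,145+290/4),.108)[:2]
L=ray("top",(443,336),.056)[:2];Rr=ray("top",(541,295.3),.056)[:2]
print(c,c2,p,p2,np.linalg.norm(p-c))
ang=lambda v:np.degrees(np.arctan2(v[1],v[0]))
print("post->cup dir",ang(c-p),"p2",ang(c2-p2),"dist cup to posts",np.linalg.norm(c-L),np.linalg.norm(c-Rr),np.linalg.norm(c2-L),np.linalg.norm(c2-Rr))
e=Rr-L;print("gap normal dir",ang(np.array([-e[0]*0-e[1]*-1,-e[0]])), (c-(L+Rr)/2)@e/np.linalg.norm(e)*1000)
for ax in ([.544,-.1355],[.5428,-.1362],[.5445,-.1349]): print(ang(c-np.array(ax)),ang(p-np.array(ax)),np.linalg.norm(c-ax))
# rim ellipse fit in top (dark mask)
a=cv2.imread("pics/top6.png");g=cv2.cvtColor(a,cv2.COLOR_BGR2GRAY)[255:335,440:520]
m=cv2.morphologyEx((g<95).astype(np.uint8)*255,cv2.MORPH_OPEN,np.ones((5,5)))
for k in cv2.findContours(m,0,1)[0]:
  if cv2.contourArea(k)>700: e=cv2.fitEllipse(cv2.convexHull(k));print(np.array(e[0])+[440,255],e[1],cv2.contourArea(k))
E
```

```text
[ 0.47113725 -0.16764931] [ 0.47524235 -0.16360608] [ 0.63879184 -0.09275518] [ 0.63911279 -0.09273851] 0.18362241703824683
post->cup dir -155.92887979945735 p2 -156.61340123927758 dist cup to posts 0.09011889994790577 0.08826339721598256 0.09043939704502638 0.09247912676705895
gap normal dir -157.37719039613424 1.0121339744534055
-156.19143928009507 24.272211829640298 0.07964018073374327
-156.3056585550255 24.350970517547495 0.078259879603772
-155.94390129305881 24.082805078847468 0.08034058940967494
[482.70980453 293.93348312] (40.70567321777344, 42.570831298828125) 818.5
```

The cup is within about 1–1.5 mm (1°) of mid-gap, and the views agree within camera error. Now I grasp the chuck.

Emit:
apply_moves(
  deltas=[
    {"x": 0.15,"y": 3,"z": -0.1,"rx": 0,"ry": 0,"rz": 0,"gripper": 0},
    {"x": 0.15,"y": 6,"z": -0.1,"rx": 0,"ry": 0,"rz": 0,"gripper": 0},
    {"x": 0.15,"y": 9,"z": -0.1,"rx": 0,"ry": 0,"rz": 0,"gripper": 0},
    {"x": 0.15,"y": 12,"z": -0.1,"rx": 0,"ry": 0,"rz": 0,"gripper": 0},
    {"x": 0.15,"y": 14,"z": -0.1,"rx": 0,"ry": 0,"rz": 0,"gripper": 0},
    {"x": 0.15,"y": 15,"z": -0.1,"rx": 0,"ry": 0,"rz": 0,"gripper": 0},
    {"x": 0.15,"y": 15,"z": -0.1,"rx": 0,"ry": 0,"rz": 0,"gripper": 60},
    {"x": 0.15,"y": 15,"z": -0.1,"rx": 0,"ry": 0,"rz": 0,"gripper": 200},
    {"x": 0.15,"y": 15,"z": -0.1,"rx": 0,"ry": 0,"rz": 0,"gripper": 200},
    {"x": 0.15,"y": 15,"z": -0.1,"rx": 0,"ry": 0,"rz": 0,"gripper": 200},
    {"x": 0.15,"y": 15,"z": -0.1,"rx": 0,"ry": 0,"rz": 0,"gripper": 200},
    {"x": 0.15,"y": 15,"z": -0.1,"rx": 0,"ry": 0,"rz": 0,"gripper": 200},
    {"x": 0.15,"y": 15,"z": -0.1,"rx": 0,"ry": 0,"rz": 0,"gripper": 200},
    {"x": 0.15,"y": 15,"z": -0.1,"rx": 0,"ry": 0,"rz": 0,"gripper": 200},
    {"x": 0.15,"y": 15,"z": -0.1,"rx": 0,"ry": 0,"rz": 0,"gripper": 200},
    {"x": 0.15,"y": 15,"z": -0.1,"rx": 0,"ry": 0,"rz": 0,"gripper": 200},
  ],
)

```text
time: 12.53
tcp_pos: [0.5739, 0.1998, 0.0278]
orientation: [[0.99, -0.0, -0.138], [0.138, -0.0, 0.99], [-0.0, -1.0, -0.0]]
force: [-1.7, -1.4, 2.6]
finger_gap: 0.0428
```

```bash
python3 - <<'E'
from h import *
st()
E
```

```text
t 12.53 [0.5739 0.1998 0.0278] xang 8.0 F [-1.7 -1.4  2.6] gap 0.0428 q [ 0.15  0.37  1.76 -0.    1.01  0.01]
```

Gripped at 42.8 mm (the sleeve is 43 mm). Lift.

Emit:
apply_moves(
  deltas=[
    {"x": 0,"y": -1,"z": 0,"rx": 0,"ry": 0,"rz": 0,"gripper": 200},
    {"x": 0,"y": -3,"z": 0,"rx": 0,"ry": 0,"rz": 0,"gripper": 200},
    {"x": 0,"y": -5,"z": 0,"rx": 0,"ry": 0,"rz": 0,"gripper": 200},
    {"x": 0,"y": -7.5,"z": 0,"rx": 0,"ry": 0,"rz": 0,"gripper": 200},
    {"x": 0,"y": -10,"z": 0,"rx": 0,"ry": 0,"rz": 0,"gripper": 200},
    {"x": 0,"y": -12,"z": 0,"rx": 0,"ry": 0,"rz": 0,"gripper": 200},
    {"x": 0,"y": -13,"z": 0,"rx": 0,"ry": 0,"rz": 0,"gripper": 200},
    {"x": 0,"y": -13,"z": 0,"rx": 0,"ry": 0,"rz": 0,"gripper": 200},
    {"x": 0,"y": -13,"z": 0,"rx": 0,"ry": 0,"rz": 0,"gripper": 200},
  ],
)

```text
time: 13.28
tcp_pos: [0.5734, 0.1997, 0.1569]
orientation: [[0.99, -0.001, -0.138], [0.138, -0.0, 0.99], [-0.001, -1.0, 0.0]]
force: [-0.9, 0.2, -4.0]
finger_gap: 0.0424
```

```bash
python3 - <<'E'
from h import *
st(); delta([.471,-.168,.158],8)
cv2.imwrite("pics/s7.png",robot.capture("scene"))
E
```

```text
t 13.28 [0.5734 0.1997 0.1569] xang 8.0 F [-0.9  0.2 -4. ] gap 0.0424 q [0.15 0.19 1.71 0.   1.24 0.01]
x -15.24 y -0.10 z -35.00 r [-0.   -0.04 -0.04]
```

View pics/s7.png

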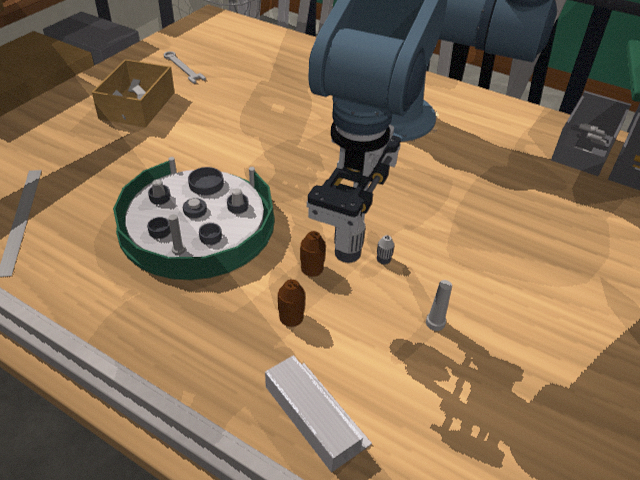

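The chuck hangs upright in the gripper at about (348,240) and the browns are untouched. I carry it over the cup.

Emit:
apply_moves(
  deltas=[
    {"x": -0.4,"y": 0,"z": -1,"rx": 0,"ry": 0,"rz": 0,"gripper": 200},
    {"x": -1.3,"y": 0,"z": -3,"rx": 0,"ry": 0,"rz": 0,"gripper": 200},
    {"x": -2.6,"y": 0,"z": -6,"rx": 0,"ry": 0,"rz": 0,"gripper": 200},
    {"x": -3.9,"y": 0,"z": -9,"rx": 0,"ry": 0,"rz": 0,"gripper": 200},
    {"x": -5.2,"y": 0,"z": -12,"rx": 0,"ry": 0,"rz": 0,"gripper": 200},
    {"x": -6.5,"y": 0,"z": -15,"rx": 0,"ry": 0,"rz": 0,"gripper": 200},
    {"x": -7.8,"y": 0,"z": -18,"rx": 0,"ry": 0,"rz": 0,"gripper": 200},
    {"x": -9.1,"y": 0,"z": -21,"rx": 0,"ry": 0,"rz": 0,"gripper": 200},
    {"x": -10.4,"y": 0,"z": -24,"rx": 0,"ry": 0,"rz": 0,"gripper": 200},
    {"x": -11.7,"y": 0,"z": -27,"rx": 0,"ry": 0,"rz": 0,"gripper": 200},
    {"x": -13,"y": 0,"z": -30,"rx": 0,"ry": 0,"rz": 0,"gripper": 200},
    {"x": -14.2,"y": 0,"z": -32.5,"rx": 0,"ry": 0,"rz": 0,"gripper": 200},
    {"x": -14.9,"y": 0,"z": -34.2,"rx": 0,"ry": 0,"rz": 0,"gripper": 200},
    {"x": -15.2,"y": 0,"z": -35,"rx": 0,"ry": 0,"rz": 0,"gripper": 200},
    {"x": -15.2,"y": 0,"z": -35,"rx": 0,"ry": 0,"rz": 0,"gripper": 200},
    {"x": -15.2,"y": 0,"z": -35,"rx": 0,"ry": 0,"rz": 0,"gripper": 200},
  ],
)

```text
time: 14.67
tcp_pos: [0.4712, -0.1674, 0.1566]
orientation: [[0.99, -0.001, -0.138], [0.138, 0.001, 0.99], [-0.001, -1.0, 0.002]]
force: [0.2, -0.1, -3.0]
finger_gap: 0.0426
```

```bash
python3 - <<'E'
from h import *
st(); delta([.471,-.168,.0625],8)
cv2.imwrite("pics/w8.png",robot.capture("wrist"))
a=robot.capture("scene");cv2.imwrite("pics/s8.png",cv2.resize(a[85:285,85:325],None,fx=3,fy=3,interpolation=cv2.INTER_CUBIC))
E
```

```text
t 14.67 [ 0.4712 -0.1674  0.1566] xang 7.9 F [ 0.2 -0.1 -3. ] gap 0.0426 q [-0.57 -0.06  1.98  0.    1.23 -0.71]
x -0.02 y 9.41 z -0.07 r [-0.09 -0.09 -0.06]
```

View pics/s8.png

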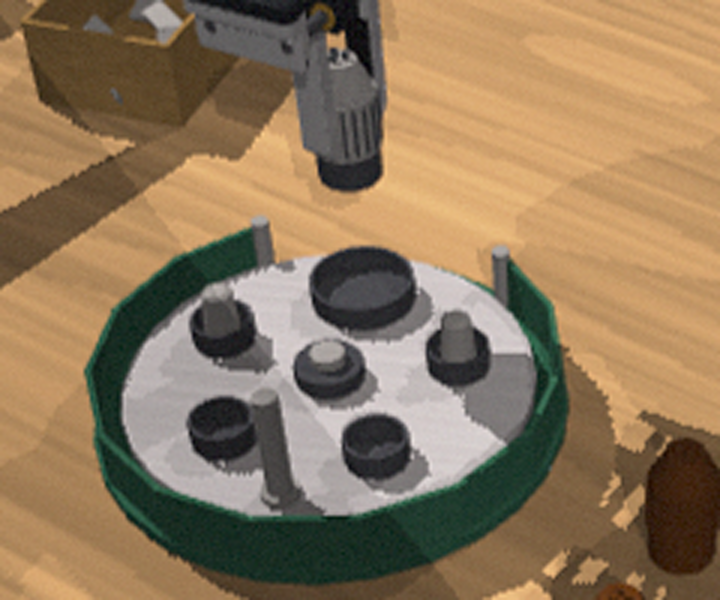

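View pics/w8.png

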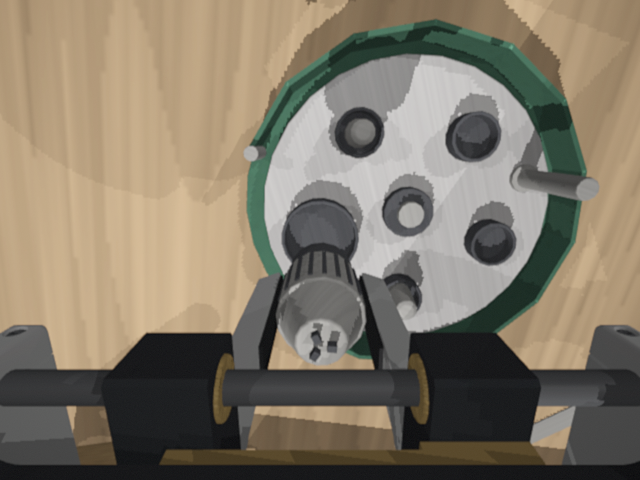

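The foot at crop (350,180) is lined up above the cup, and in the wrist view the chuck lies on the line to the cup. I descend to just above the floor.

Emit:
apply_moves(
  deltas=[
    {"x": 0,"y": 1,"z": -0.07,"rx": 0,"ry": 0,"rz": 0,"gripper": 200},
    {"x": 0,"y": 3,"z": -0.07,"rx": 0,"ry": 0,"rz": 0,"gripper": 200},
    {"x": 0,"y": 5,"z": -0.07,"rx": 0,"ry": 0,"rz": 0,"gripper": 200},
    {"x": 0,"y": 6.5,"z": -0.07,"rx": 0,"ry": 0,"rz": 0,"gripper": 200},
    {"x": 0,"y": 7.5,"z": -0.07,"rx": 0,"ry": 0,"rz": 0,"gripper": 200},
    {"x": 0,"y": 8.2,"z": -0.07,"rx": 0,"ry": 0,"rz": 0,"gripper": 200},
    {"x": 0,"y": 8.6,"z": -0.07,"rx": 0,"ry": 0,"rz": 0,"gripper": 200},
    {"x": 0,"y": 8.9,"z": -0.07,"rx": 0,"ry": 0,"rz": 0,"gripper": 200},
    {"x": 0,"y": 9.1,"z": -0.07,"rx": 0,"ry": 0,"rz": 0,"gripper": 200},
    {"x": 0,"y": 9.1,"z": -0.07,"rx": 0,"ry": 0,"rz": 0,"gripper": 200},
  ],
)

```text
time: 15.6
tcp_pos: [0.4722, -0.1687, 0.0667]
orientation: [[0.99, 0.001, -0.139], [0.139, -0.0, 0.99], [0.001, -1.0, -0.0]]
force: [0.0, 0.2, -3.9]
finger_gap: 0.0425
```

```bash
python3 - <<'E'
from h import *
st()
a=robot.capture("scene");cv2.imwrite("pics/s9.png",cv2.resize(a[125:285,105:305],None,fx=4,fy=3.75,interpolation=cv2.INTER_CUBIC))
E
```

```text
t 15.60 [ 0.4722 -0.1687  0.0667] xang 8.0 F [ 0.   0.2 -3.9] gap 0.0425 q [-0.57  0.08  2.03  0.    1.04 -0.71]
```

View pics/s9.png

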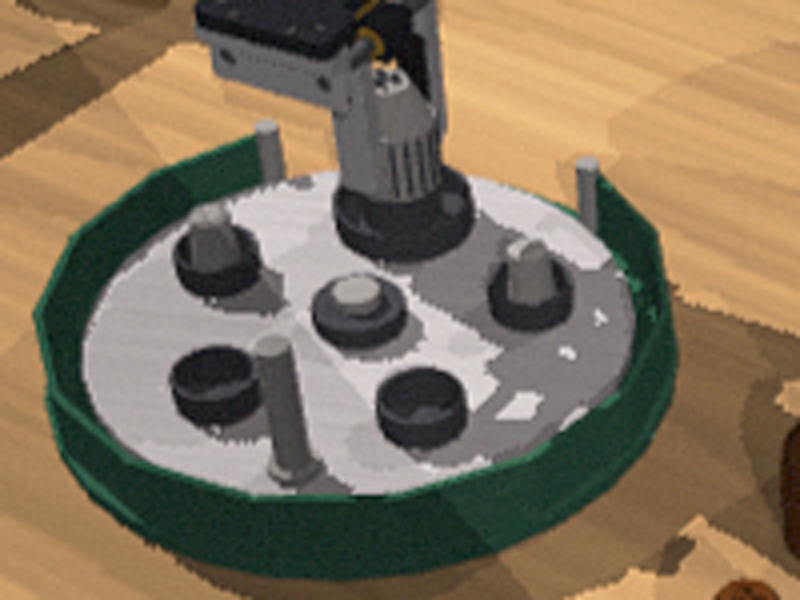

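The chuck is inside the wide cup around crop (405,190). I lower it the last few mm.

Emit:
apply_moves(
  deltas=[
    {"x": -0.1,"y": 0.15,"z": 0,"rx": 0,"ry": 0,"rz": 0,"gripper": 200},
    {"x": -0.1,"y": 0.3,"z": 0,"rx": 0,"ry": 0,"rz": 0,"gripper": 200},
    {"x": -0.1,"y": 0.4,"z": 0,"rx": 0,"ry": 0,"rz": 0,"gripper": 200},
    {"x": -0.1,"y": 0.4,"z": 0,"rx": 0,"ry": 0,"rz": 0,"gripper": 200},
    {"x": -0.1,"y": 0.4,"z": 0,"rx": 0,"ry": 0,"rz": 0,"gripper": 200},
  ],
)

```text
time: 16.07
tcp_pos: [0.4709, -0.1687, 0.0624]
orientation: [[0.99, 0.0, -0.138], [0.138, 0.0, 0.99], [0.0, -1.0, 0.0]]
force: [-0.5, 0.9, -3.3]
finger_gap: 0.0426
```

Emit:
apply_moves(
  deltas=[
    {"x": 0,"y": 0.07,"z": 0,"rx": 0,"ry": 0,"rz": 0,"gripper": 200},
    {"x": 0,"y": 0.1,"z": 0,"rx": 0,"ry": 0,"rz": 0,"gripper": 200},
    {"x": 0,"y": 0.1,"z": 0,"rx": 0,"ry": 0,"rz": 0,"gripper": 200},
  ],
)

```text
time: 16.32
tcp_pos: [0.471, -0.1688, 0.0617]
orientation: [[0.99, 0.0, -0.139], [0.139, -0.0, 0.99], [0.0, -1.0, -0.0]]
force: [-1.2, 0.9, -0.7]
finger_gap: 0.0426
```

The force is coming off, so the foot is on the floor. I release partly and look.

Emit:
apply_moves(
  deltas=[
    {"x": 0,"y": 0,"z": 0,"rx": 0,"ry": 0,"rz": 0,"gripper": 130},
    {"x": 0,"y": 0,"z": 0,"rx": 0,"ry": 0,"rz": 0,"gripper": 110},
    {"x": 0,"y": 0,"z": 0,"rx": 0,"ry": 0,"rz": 0,"gripper": 90},
    {"x": 0,"y": 0,"z": 0,"rx": 0,"ry": 0,"rz": 0,"gripper": 70},
    {"x": 0,"y": 0,"z": 0,"rx": 0,"ry": 0,"rz": 0,"gripper": 70},
    {"x": 0,"y": 0,"z": 0,"rx": 0,"ry": 0,"rz": 0,"gripper": 70},
  ],
)

```text
time: 16.82
tcp_pos: [0.471, -0.1688, 0.0616]
orientation: [[0.99, 0.0, -0.138], [0.138, -0.0, 0.99], [0.0, -1.0, -0.0]]
force: [0.5, 0.2, -0.3]
finger_gap: 0.0681
```

```bash
python3 - <<'E'
from h import *
st()
a=robot.capture("wrist");cv2.imwrite("pics/w10.png",a)
E
```

```text
t 16.82 [ 0.471  -0.1688  0.0616] xang 8.0 F [ 0.5  0.2 -0.3] gap 0.0681 q [-0.57  0.08  2.03  0.    1.03 -0.71]
```

View pics/w10.png

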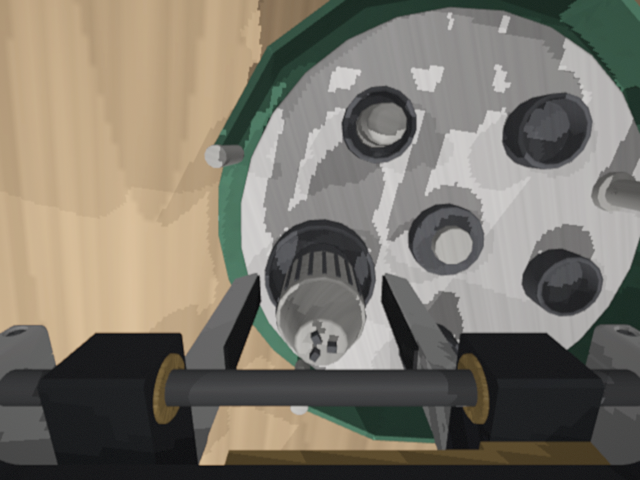

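The chuck stands in the cup, clear of both fingers, with its nose at (322,342). I lift straight up and then move clear.

Emit:
apply_moves(
  deltas=[
    {"x": 0,"y": -2,"z": 0,"rx": 0,"ry": 0,"rz": 0,"gripper": 60},
    {"x": 0,"y": -5,"z": 0,"rx": 0,"ry": 0,"rz": 0,"gripper": 60},
    {"x": 0,"y": -8,"z": 0,"rx": 0,"ry": 0,"rz": 0,"gripper": 60},
    {"x": 0,"y": -11,"z": 0,"rx": 0,"ry": 0,"rz": 0,"gripper": 60},
    {"x": 0,"y": -14,"z": 0,"rx": 0,"ry": 0,"rz": 0,"gripper": 60},
    {"x": 0,"y": -16,"z": 0,"rx": 0,"ry": 0,"rz": 0,"gripper": 60},
    {"x": 0,"y": -17,"z": 4,"rx": 0,"ry": 0,"rz": 0,"gripper": 60},
    {"x": 0,"y": -17,"z": 8,"rx": 0,"ry": 0,"rz": 0,"gripper": 60},
    {"x": 0,"y": -17,"z": 12,"rx": 0,"ry": 0,"rz": 0,"gripper": 60},
    {"x": 0,"y": -17,"z": 16,"rx": 0,"ry": 0,"rz": 0,"gripper": 60},
    {"x": 0,"y": -17,"z": 20,"rx": 0,"ry": 0,"rz": 0,"gripper": 60},
    {"x": 0,"y": -17,"z": 24,"rx": 0,"ry": 0,"rz": 0,"gripper": 60},
    {"x": 0,"y": -17,"z": 28,"rx": 0,"ry": 0,"rz": 0,"gripper": 60},
    {"x": 0,"y": -17,"z": 32,"rx": 0,"ry": 0,"rz": 0,"gripper": 60},
    {"x": 0,"y": -17,"z": 36,"rx": 0,"ry": 0,"rz": 0,"gripper": 60},
    {"x": 0,"y": -17,"z": 36,"rx": 0,"ry": 0,"rz": 0,"gripper": 60},
  ],
)

```text
time: 18.2
tcp_pos: [0.4193, 0.1931, 0.2316]
orientation: [[0.989, -0.0, -0.146], [0.146, 0.002, 0.989], [0.0, -1.0, 0.002]]
force: [-0.0, -0.4, -0.8]
finger_gap: 0.0719
```

```bash
python3 - <<'E'
from h import *
st()
a=robot.capture("top");cv2.imwrite("pics/top11.png",a);cv2.imwrite("pics/t11.png",cv2.resize(a[150:350,360:560],None,fx=3,fy=3,interpolation=cv2.INTER_CUBIC))
a=robot.capture("scene");cv2.imwrite("pics/s11.png",cv2.resize(a[125:285,105:305],None,fx=4,fy=3.75,interpolation=cv2.INTER_CUBIC))
E
```

```text
t 18.20 [0.4193 0.1931 0.2316] xang 8.4 F [-0.  -0.4 -0.8] gap 0.0719 q [ 0.18 -0.24  1.99  0.    1.39  0.04]
```

View pics/t11.png

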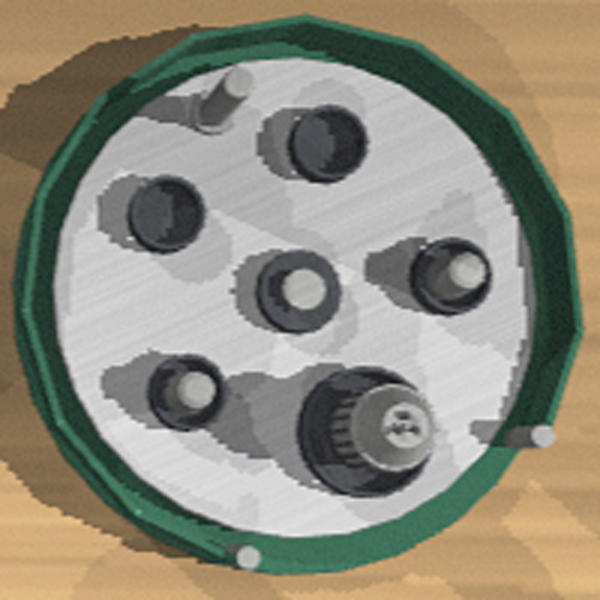

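View pics/s11.png

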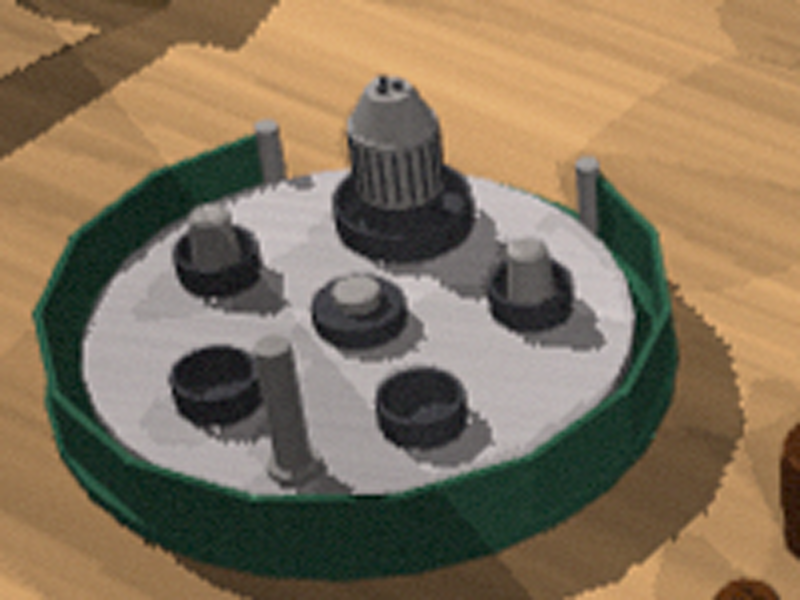

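```bash
python3 - <<'E'
from h import *
a=(360+403/3,150+427/3);b=(105+391/4,125+86/3.75)
Ms=[c[0]@np.c_[c[1],c[2]] for c in (cal("top"),cal("scene"))]
X=cv2.triangulatePoints(Ms[0],Ms[1],np.array(a).reshape(2,1),np.array(b).reshape(2,1)).ravel();print((X[:3]/X[3]).round(4),ray("top",a,.118),ray("scene",b,.118))
robot.hand_in();st()
E
```

```text
[ 0.4704 -0.1668  0.1191] [ 0.47053503 -0.16729808  0.118     ] [ 0.46913671 -0.16763986  0.118     ]
the job is handed in; nothing more can be done
the job is handed in; nothing more can be done
```

The job is handed in: the wide cup stands in the loading gap and the large steel chuck stands upright in it. It took about 18 s of the 54 s.

**Mistake along the way:** after the first turn I repeated a relative shift by accident. The post slipped out of the fingers and the disc turned too far. I gripped the post again and turned the disc back before touching the chuck. The forces I read after each move stayed under 10 N, but I have no reading from during that slip. I saw nothing knocked over in the views I checked.

**Last checks:**
- **Chuck:** two camera views put its nose at (0.470, -0.167, 0.119). It should be 0.118 m high when fully down, so it is seated. It is centred in the cup to about 1 mm, upright and not touching the gripper.
- **Cup in the gap:** the camera from above puts the cup about 1–1.7 mm (about 1.2°) from mid-gap. A rougher reading from the scene camera gave up to about 2 mm the other way. I left it there because the two readings disagreed on which way to correct, and a top view after placing the chuck looked the same as before.
- **Brown look-alikes:** I kept clear of them.

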